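# Close the sliding dust door of the media bay

### The job

Close the sliding dust door of the storage bay on the tray: bring it out of its sleeve and push it along its track until it meets the black frame bar and clicks into the catch, so that it stays shut when let go. The frame bar is set a little differently each time, so feel for it. Do not force or slam the door, leave the dish, cork-topped box, game case and headset stand undisturbed, and let go of everything.

Things in the scene. Friction and masses are not known exactly. Their poses are not given: they have to be found in the camera images.
- tray: White tray (360 x 640 mm, floor at 12 mm height) with a white storage bay on it; fixed. Origin on the work surface under mid-bay, z up. The track runs along the tray's y axis; the door closes toward -y. Bay: x -80..80, y -205..188 mm. Steel rails at x = +-80 mm, tops at 82 mm height. The black frame bar (150 x 32 x 14 mm, top at 86 mm height) crosses the bay's -y end; it is the door's rigid stop.
- door (a joint): Opening of the grey-blue door, m, growing toward tray +y; 0.195 = fully open. Panel 138 (x) x 145 (y) x 6 mm, 300 g, top at 78 mm height. It meets the frame bar at a value set anew each time between 0.001 and 0.033, not reported. Drag 1 N plus 4 N per 0.1 m/s; stays where left, except for the last 40 mm: see rear_rib. Over 45 N on the door is forcing, over 0.3 m/s slamming.
- front_rib (a point): Centre of the front finger rib on the door: black bar 70 mm across the track (tray x), 12 mm thick along it (y), 24 mm high, standing on the door's top face, its top at 102 mm height, 20 mm behind the door's leading edge. At the start it is in the open between sleeve and bridge; with the door shut it stands at or beyond the bridge's far edge.
- rear_rib (a point): Centre of the rear finger rib, same size, 105 mm behind the front rib (toward tray +y), hidden under the sleeve at the start; reachable once the door is moved far enough. Over the last 40 mm before the frame bar a plunger pushes the door back with 2 to 4 N, unless the catch holds it; the catch's crest is 5 mm before the bar. Passing it takes up to about 15 N in all; then the door stays shut.
- sleeve_edge (a point): Middle of the upper edge, facing the frame, of the sleeve: a white fixed roof over the track's open end, 160 mm wide, tray y 105..188 mm, underside 106 and top 118 mm above the work surface. Door and ribs slide under it, fingers do not fit. Between sleeve and bridge, where the door is not, a fixed white deck lies at 72 mm height.
- bridge_edge (a point): Middle of the upper edge, facing the sleeve, of the bridge: a white fixed board across the track, 160 mm wide, tray y -119..-69 mm, underside 106 and top 118 mm above the work surface. Door and ribs pass under it, fingers do not fit, so pushing the front rib alone cannot bring the door home.
- dish: Round stainless steel dish, 90 mm across, 24 mm high, loose on the tray beyond the bay; leave alone. Origin at its underside.
- cork_box: Wooden box with cork top, 75 x 75 x 54 mm, loose on the tray beyond the bay; leave alone. Origin at its underside.
- game_case: Translucent purple flat case, 130 x 105 x 15 mm, lying loose on the tray; leave alone. Origin at its underside.
- headset_stand: Black headset stand, round foot 90 mm across, 223 mm high, loose on the tray; leave alone. Origin at its underside.

How it is judged:
On the way:
1. the door is out of its sleeve far enough that the rear rib is clear (value of joint door below 0.125 m), for 0.1 s.
At the end, for the whole second after the job is handed in: The door is shut: held by its catch against the frame bar (opening below 37 mm on its scale, where only the catch can keep it), at rest and let go, and the four bystanders lie within 15 mm of where they started (value of joint door below 0.037 m and velocity of joint door between -0.005 and 0.005 m/s and distance of each of dish, cork_box, game_case, headset_stand from where it was at the start of the episode below 0.015 m); the robot touches nothing.
It fails at once if the door is forced: the fingers press on it with more than 45 N (contact force between the fingers and door above 45 N).
It fails at once if the door is slammed: it closes faster than 0.3 m/s (velocity of joint door below -0.3 m/s).
It fails at once if a bystander is pushed by more than 15 mm (distance of any of dish, cork_box, game_case, headset_stand from where it was at the start of the episode above 0.015 m).
It also fails if it takes over 45 s, if anything falls off the work surface, if the arm or the gripper's body presses on something with over 40 N, if the wrist force passes 120 N, or if a joint passes its speed limit or range.

### The arm

A 6-joint arm with a two-finger parallel gripper is mounted at the origin on the work surface. World frame = base frame: x ahead of the robot, y to its left, z up, the work surface at z = 0. Lengths are in m, angles in rad, forces in N, time in s.
With the tool pointing down it reaches from about 0.35 to 0.775 m from the base axis. Payload 5.5 kg.
Tool frame: the origin (TCP) lies at the very end of the fingers, on their centre line; the grasp point (between the pads) lies 19 mm behind it; x points along the fingers, y is the direction in which the jaws open and shut, and the axes are right-handed (so a half turn about x gives the same grasp; the last joint's range is limited). The gripper opens to 85 mm and grips with 20 to 120 N. Pads are 22 mm wide; open, the fingers measure 114 mm over their backs; the gripper's body (76 mm by 85 mm) begins 54 mm behind the grasp point. The pads swing forward as they close: fully open they stand 13 mm farther back than shut.
Start: joints at [1.023, 0.313, 0.046, 1.304, 0, 1.431], TCP at [0.228, 0.528, 0.231] pointing down, gripper open.
Joint ranges: [-2.76, 2.76], [-0.86, 1.69], [-1.03, 1.26], [-2.2, 2.34], [-1.47, 1.5], [-3.14, 3.14]. Speed limits (rad/s): [2.57, 2.57, 3.14, 3.14, 3.14, 3.14].

### API

Orientations are given as a unit quaternion [w, x, y, z].
In Python, from workcell import env gives the robot as it stands.
- The arm moves only by the tool servo_tool, never from a script. Its argument "increments" is a list of rows, each an object with "offset": the shift along the tool's x, y, z in cm, a list of three; "yaw": the turn about the tool's x in degrees. In form: [{"offset": [x, y, z], "yaw": yaw}, ...]. A call has exactly 8 rows; each row is the pose to reach, as a shift and turn from the pose commanded when the call began, along the tool's axes at that moment; what a row does not reach only later rows make up. A row lasts 1/10 s, in which the tool goes at most 50 mm and 8.59 degrees, less where a joint would pass 70% of its speed; a pose out of reach is approached as far as the arm can. A call with a gripper value outside its range is refused whole. "claw" is the opening, from 0 (shut) to 1 (fully open), set as the call begins (left out, the last holds). The fingers move at their own pace and stop on an object; "force" is the grip in N (left out, the last holds). Time passes only in rows, so rows that repeat a pose let the fingers close, or fill a call up. It gives the time, the measured TCP pose, the force and the opening at its end, in the units of the state.
- env.get_state(): the state, without advancing time (a new reading comes with each control period).
- env.read_camera(name): name is "scene" or "top" or "wrist"; returns (picture, depth): 420x560x3 uint8, red, green, blue; 420x560 float32, m along the optical axis (not along the pixel's ray), 0 where there is no reading.
- env.camera_model(name): a dict with "vertical_fov" (degrees; the focal length in pixels is half the picture's height over the tangent of half this angle, whatever the lens; pixels are square), "cx", "cy" (the principal point, pixels), "world_from_camera" (4x4, takes a point from camera to world coordinates). Camera axes: x right, y up, looking along -z (the intrinsics and any distortion apply to the point x, -y, -z); pixel columns grow to the right and rows downward; lengths in m; the calibration is good to about 2 mm. A picture is of the moment at which its call begins: read the wrist's pose just before it. camera_model takes no time and is no camera call; for the wrist camera it gives the pose at the moment of the call.
- env.hand_in(): hands the job in, once; it reports no verdict.
The state is a dict: "clock": time; "joint_pos": joint angles; "qvel": joint speeds; "tau": joint torques, N m; "tcp_pos": TCP position; "orientation": TCP orientation; "wrist_force": force on the tool from outside, world axes, zero at the start; "ft_torque": the same for the moment, N m; "finger_gap": finger opening in m.
Only numpy, scipy, OpenCV 4.12 (cv2) and the standard library are available. Lean on these libraries where they do the work, as an engineer would, in place of code of your own. Each camera call takes 0.05 s, during which the arm holds its last target.

## Working session

There is one attempt and no reset: what is moved stays moved. The work goes in short steps, Python scripts to look and compute and a tool call to move; the robot and the scene stay as the last step left them, time stands still between calls to the robot, and variables do not carry over. Pictures are saved under pics/ and viewed, and the job is handed in when it is done.

Besides the shell and the picture viewer there is one more tool, called after "Call:" as name(argument=value, ...) on one line, values as JSON. servo_tool: Moves the arm, as the interface text tells. Its arguments: {"type":"object","properties":{"increments":{"type":"array","items":{"type":"object","properties":{"offset":{"type":"array","items":{"type":"number"}},"yaw":{"type":"number"}}}},"claw":{"type":"number"},"force":{"type":"number"}},"required":["increments"]}

```bash
mkdir -p pics; ls
python3 - <<'E'
from workcell import env
import cv2,numpy as np
s=env.get_state();print(s)
for n in("scene","top"):
    p,d=env.read_camera(n);cv2.imwrite(f"pics/{n}0.png",p[:,:,::-1]);np.savez(f"pics/{n}0.npz",p=p,d=d)
    print(n,env.camera_model(n))
E
```

```text
pics
{'clock': 0.0, 'joint_pos': array([ 1.02337653e+00,  3.14006043e-01,  4.49374273e-02,  1.30360036e+00,
       -3.95332391e-05,  1.43122277e+00]), 'qvel': array([1.41141917e-03, 8.19220965e-05, 5.93970140e-04, 7.14309067e-04,
       3.64731996e-04, 7.89343728e-04]), 'tau': array([ 1.48766694e-04, -4.80624783e+01,  2.98534513e+01,  1.92823517e-02,
       -2.02957240e-04,  8.97252363e-06]), 'tcp_pos': array([0.22778966, 0.52737455, 0.23038868]), 'orientation': array([ 0.69224515,  0.14256992,  0.69266479, -0.14382614]), 'wrist_force': array([-0.23318937, -0.41595307, -0.42064081]), 'ft_torque': array([0.03388544, 0.03505577, 0.01712331]), 'finger_gap': 0.0856426537796814}
scene {'vertical_fov': 53.35549916990604, 'cx': 273.7546129734415, 'cy': 204.94471879766908, 'world_from_camera': array([[-0.88803613, -0.29231338,  0.35488692,  1.01133739],
       [ 0.45971562, -0.55225444,  0.69546861,  0.78122432],
       [-0.0073069 ,  0.78074831,  0.62480292,  0.78207788],
       [ 0.        ,  0.        ,  0.        ,  1.        ]])}
top {'vertical_fov': 55.60444164046439, 'cx': 283.298788670457, 'cy': 205.53566147561594, 'world_from_camera': array([[ 0.01547874,  0.990959  , -0.13326913,  0.49224223],
       [-0.99980482,  0.01370288, -0.01423234,  0.02261873],
       [-0.01227749,  0.13346341,  0.99097769,  1.06028134],
       [ 0.        ,  0.        ,  0.        ,  1.        ]])}
```

View pics/scene0.png

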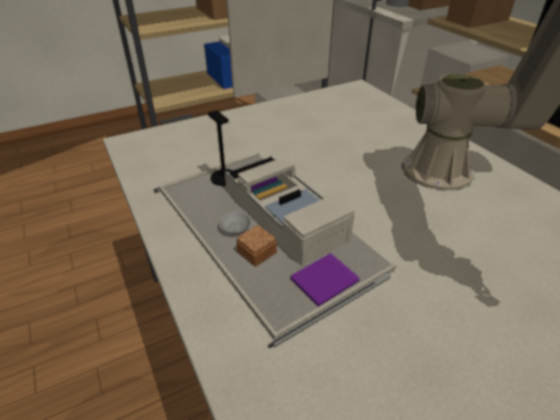

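View pics/top0.png

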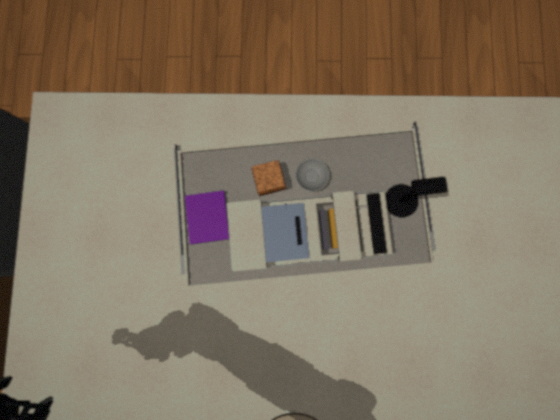

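The top view shows the tray with the sleeve at about (247,235), the door's front rib at (298,230), the bridge at (347,225) and the frame bar at (376,223). The headset stand is at (402,200). World +y is to the left in the picture. Next I'll enlarge the view and measure.

```bash
cat > h.py <<'E'
import numpy as np,cv2
from workcell import env
def pt(n,u,v,z=None,d=None):
    m=env.camera_model(n);f=210/np.tan(np.radians(m['vertical_fov']/2));W=m['world_from_camera']
    r=np.stack([(np.asarray(u,float)-m['cx'])/f,-(np.asarray(v,float)-m['cy'])/f,-np.ones(np.shape(u))],-1)
    if d is not None: return (r*np.asarray(d)[...,None])@W[:3,:3].T+W[:3,3]
    r=r@W[:3,:3].T
    return W[:3,3]+r*((z-W[2,3])/r[...,2])[...,None]
E
python3 - <<'E'
from h import *
z=np.load('pics/top0.npz');p=z['p'];d=z['d']
cv2.imwrite('pics/topz.png',cv2.resize(p[110:300,170:450,::-1],None,fx=2.8,fy=2.8,interpolation=cv2.INTER_CUBIC))
v,u=np.mgrid[0:420,0:560]
P=pt('top',u,v,d=d)
hsv=cv2.cvtColor(p,cv2.COLOR_RGB2HSV)
dark=(p.max(2)<50)&(u>180)&(u<450)&(v>120)&(v<290)
n,l,st,c=cv2.connectedComponentsWithStats(dark.astype(np.uint8))
for i in range(1,n):
    if st[i,4]>60:
        q=P[l==i]; print(st[i],c[i],np.median(q,0)); 
        zz=np.median(q[:,2]);Q=pt('top',u[l==i],v[l==i],z=zz)
        r=cv2.minAreaRect((Q[:,:2]*1000).astype(np.float32));print(' rect',r)
for (a,b) in [(247,235),(290,245),(347,225),(376,223),(312,240),(210,215)]: print(a,b,P[b,a])
# points with z 0.11-0.126 : bridge/sleeve tops
m=(abs(P[...,2]-.118)<.006)&(u>180)&(u<450)&(v>180)&(v<290)
n,l,st,c=cv2.connectedComponentsWithStats(m.astype(np.uint8))
for i in range(1,n):
    if st[i,4]>100:
        Q=pt('top',u[l==i],v[l==i],z=.118);print('plate',st[i],np.median(P[l==i],0),cv2.minAreaRect((Q[:,:2]*1000).astype(np.float32)),Q.mean(0))
E
```

```text
[ 386  178   61   39 1328] [411.78012048 194.8878012 ] [ 0.64726099 -0.26773773  0.02366371]
 rect ((662.1851806640625, -312.72637939453125), (84.61112213134766, 168.26768493652344), 16.41918182373047)
[368 194  18  59 686] [376.12390671 223.33673469] [ 0.58313286 -0.19131027  0.08506977]
 rect ((583.7462768554688, -191.120361328125), (144.47061157226562, 28.750181198120117), 6.252339839935303)
[296 217   5  27  84] [298.08333333 229.89285714] [ 5.62366427e-01 -3.84969515e-05  1.00679026e-01]
 rect ((562.4490356445312, -0.1505880355834961), (63.291927337646484, 7.434908390045166), 5.763790130615234)
247 235 [0.54753824 0.12117147 0.11603131]
290 245 [0.52676243 0.01876139 0.07901367]
347 225 [ 0.57459647 -0.11542205  0.11758712]
376 223 [ 0.58329656 -0.19092663  0.08587929]
312 240 [ 0.54012055 -0.03547415  0.07238657]
210 215 [0.6036748  0.22898312 0.02605611]
plate [ 333  191   29   69 1433] [ 0.57436306 -0.11362603  0.11702409] ((575.15625, -113.93345642089844), (159.77529907226562, 50.635066986083984), 6.244426727294922) [ 0.57426642 -0.11410884  0.118     ]
plate [ 227  200   39   70 2274] [0.5476988  0.12289648 0.11717815] ((549.1503295898438, 122.87200164794922), (159.89785766601562, 80.09555053710938), 6.327855110168457) [0.54834296 0.1228598  0.118     ]
```

View pics/topz.png

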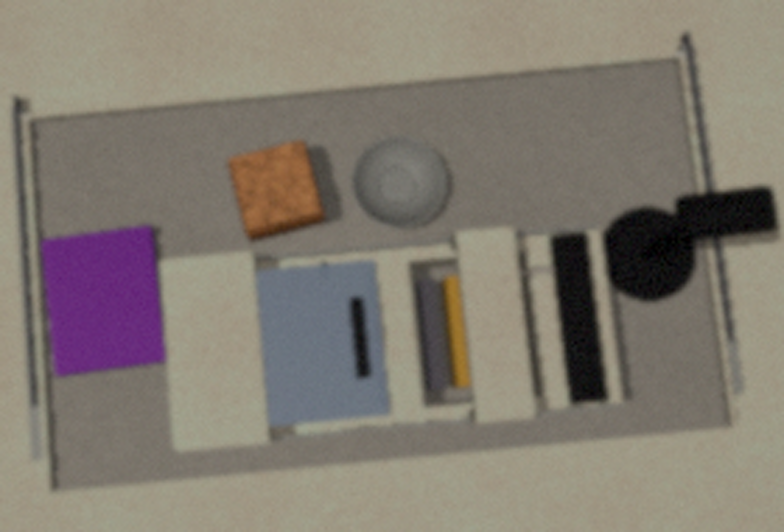

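```bash
cat >> h.py <<'E'
from scipy.spatial.transform import Rotation as R
th=np.radians(6.27);X=np.array([np.cos(th),np.sin(th),0]);Y=np.array([-np.sin(th),np.cos(th),0]);O=np.array([.565,-.0216,0])
def tool():
    s=env.get_state();q=s['orientation'];M=R.from_quat(q[[1,2,3,0]]).as_matrix();return s,M
def rep(goal=None):
    s,M=tool();p=s['tcp_pos']-O
    print('t',s['clock'],'tray(mm)',np.round([p@X*1e3,p@Y*1e3,p[2]*1e3],1),'F tray',np.round([s['wrist_force']@X,s['wrist_force']@Y,s['wrist_force'][2]],2),'gap',s['finger_gap'])
    print('tool axes in tray (cols)',np.round(np.stack([X,Y,[0,0,1]])@M,3).tolist(),'j6',s['joint_pos'][5])
    if goal is not None:
        g=O+X*goal[0]/1e3+Y*goal[1]/1e3+np.array([0,0,goal[2]/1e3]);print('offset cm',np.round(M.T@(g-s['tcp_pos'])*100,2))
E
python3 -c "
from h import *
rep([0,62,190]);rep([0,62,83])"
```

```text
t 0.1 tray(mm) [-275.2  582.6  230.5] F tray [-0.17  0.04 -0.57] gap 0.08533902719003918
tool axes in tray (cols) [[-0.001, 0.494, 0.869], [-0.001, 0.869, -0.494], [-1.0, -0.002, -0.0]] j6 1.431187355760821
offset cm [  4.09 -31.63  49.66]
t 0.1 tray(mm) [-275.2  582.6  230.5] F tray [-0.17  0.04 -0.57] gap 0.08533902719003918
tool axes in tray (cols) [[-0.001, 0.494, 0.869], [-0.001, 0.869, -0.494], [-1.0, -0.002, -0.0]] j6 1.431187355760821
offset cm [ 14.79 -31.61  49.67]
```

Call:
servo_tool(claw=0, increments=[{"offset": [0.2,-1.6,2.5],"yaw": 4},{"offset": [0.5,-4,6.2],"yaw": 11},{"offset": [1,-6.5,10.2],"yaw": 19},{"offset": [1.5,-9,14.2],"yaw": 27},{"offset": [2,-11.5,18.2],"yaw": 35},{"offset": [2.5,-14,22.2],"yaw": 43},{"offset": [3,-16.5,26.2],"yaw": 51},{"offset": [3.5,-19,30],"yaw": 59}])

```text
clock: 0.9
tcp_pos: [0.4288, 0.2327, 0.1959]
orientation: [0.531, 0.467, 0.531, -0.467]
wrist_force: [0.5, 0.2, 0.7]
finger_gap: 0.0
```

```bash
python3 -c "
from h import *
rep([0,62,190]);rep([0,62,83])"
```

```text
t 0.9 tray(mm) [-107.7  267.7  195.9] F tray [0.5  0.13 0.66] gap 8.26839271568e-06
tool axes in tray (cols) [[-0.0, 1.0, 0.018], [0.0, 0.018, -1.0], [-1.0, -0.0, -0.0]] j6 1.7757885194311052
offset cm [ 0.59 10.39 20.76]
t 0.9 tray(mm) [-107.7  267.7  195.9] F tray [0.5  0.13 0.66] gap 8.26839271568e-06
tool axes in tray (cols) [[-0.0, 1.0, 0.018], [0.0, 0.018, -1.0], [-1.0, -0.0, -0.0]] j6 1.7757885194311052
offset cm [11.29 10.39 20.76]
```

Call:
servo_tool(increments=[{"offset": [0,1.7,3.4],"yaw": 0.5},{"offset": [0,3.8,7.6],"yaw": 1},{"offset": [0.2,5.9,11.8],"yaw": 1},{"offset": [0.4,8,16],"yaw": 1},{"offset": [0.6,10.0,19.8],"yaw": 1},{"offset": [3,10.3,20.6],"yaw": 1},{"offset": [6.5,10.3,20.6],"yaw": 1},{"offset": [9,10.3,20.6],"yaw": 1}])

```text
clock: 1.7
tcp_pos: [0.5569, 0.0432, 0.104]
orientation: [0.527, 0.47, 0.528, -0.471]
wrist_force: [0.4, 0.7, -0.7]
finger_gap: -0.0003
```

Run:
```python
from h import *
rep([0,60,84])
for n in ("scene","wrist"):
    p,d=env.read_camera(n);
    if n=='scene': p=cv2.resize(p[130:270,220:380],None,fx=4,fy=4,interpolation=cv2.INTER_CUBIC)
    cv2.imwrite(f'pics/{n}1.png',p[:,:,::-1])
```

```text
t 1.7 tray(mm) [ -1.   65.3 104. ] F tray [ 0.48  0.67 -0.68] gap -0.0002593398601402381
tool axes in tray (cols) [[-0.002, 1.0, 0.005], [0.001, 0.005, -1.0], [-1.0, -0.002, -0.001]] j6 1.3901928346604358
offset cm [2.   0.1  0.53]
```

View pics/scene1.png

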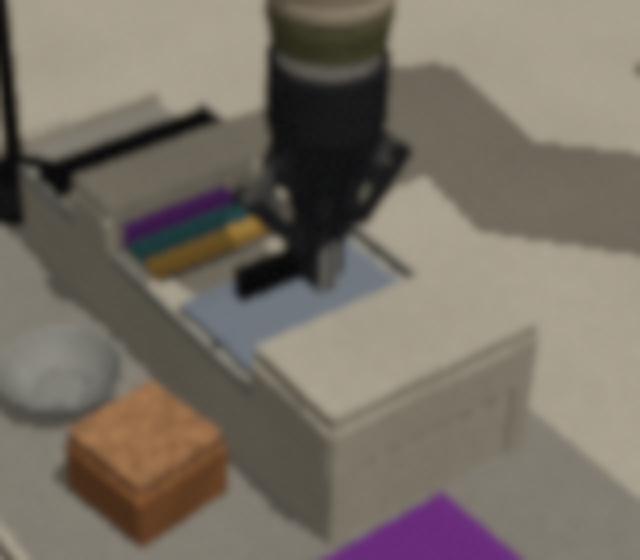

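View pics/wrist1.png

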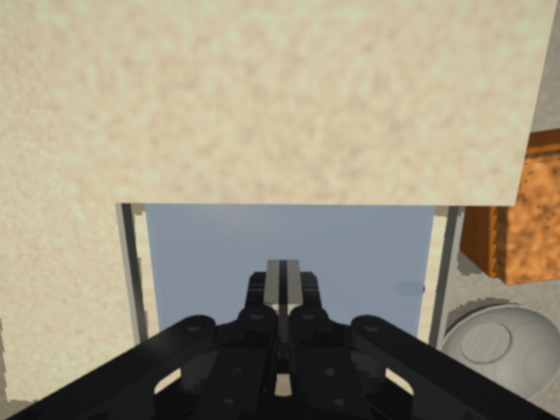

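The closed fingers hang between the rib and the sleeve, centred on the door. I'll go down to about 87 mm and move toward the rib.

Call:
servo_tool(increments=[{"offset": [0.9,0.1,0],"yaw": 0.3},{"offset": [1.7,0.1,0.5],"yaw": 0.3},{"offset": [1.7,0.1,1.2],"yaw": 0.3},{"offset": [1.7,0.1,1.8],"yaw": 0.3},{"offset": [1.7,0.1,2.3],"yaw": 0.3},{"offset": [1.7,0.1,2.8],"yaw": 0.3},{"offset": [1.7,0.1,3.3],"yaw": 0.3},{"offset": [1.7,0.1,3.8],"yaw": 0.3}])

```text
clock: 2.6
tcp_pos: [0.5633, 0.0064, 0.0898]
orientation: [0.527, 0.472, 0.527, -0.471]
wrist_force: [0.0, 3.5, 2.2]
finger_gap: 0.0001
```

```bash
python3 -c "
from h import *
rep([0,-48,86])"
```

```text
t 2.6 tray(mm) [ 1.4 28.  89.8] F tray [0.4  3.48 2.15] gap 6.47903010952776e-05
tool axes in tray (cols) [[0.001, 1.0, 0.002], [0.001, 0.002, -1.0], [-1.0, 0.001, -0.001]] j6 1.3281573821877053
offset cm [ 0.37 -0.15  7.6 ]
```

Call:
servo_tool(increments=[{"offset": [0,0,0.8],"yaw": 0},{"offset": [0,0,1.8],"yaw": 0},{"offset": [0,0,2.8],"yaw": 0},{"offset": [0,0,3.8],"yaw": 0},{"offset": [0,0,4.8],"yaw": 0},{"offset": [0,0,5.8],"yaw": 0},{"offset": [0,0,6.6],"yaw": 0},{"offset": [0,0,7.2],"yaw": 0}])

```text
clock: 3.4
tcp_pos: [0.5711, -0.0659, 0.0894]
orientation: [0.527, 0.472, 0.527, -0.472]
wrist_force: [0.9, 3.1, 2.7]
finger_gap: 0.0003
```

Run:
```python
from h import *
rep()
p,d=env.read_camera('wrist');cv2.imwrite('pics/wrist2.png',p[:,:,::-1])
p,d=env.read_camera('top');cv2.imwrite('pics/top2.png',cv2.resize(p[110:300,170:450,::-1],None,fx=2.8,fy=2.8,interpolation=cv2.INTER_CUBIC))
```

```text
t 3.4 tray(mm) [  1.2 -44.7  89.4] F tray [1.22 2.96 2.65] gap 0.00031912612944380646
tool axes in tray (cols) [[0.0, 1.0, 0.001], [0.0, 0.001, -1.0], [-1.0, 0.0, -0.0]] j6 1.2059271325521
```

View pics/wrist2.png

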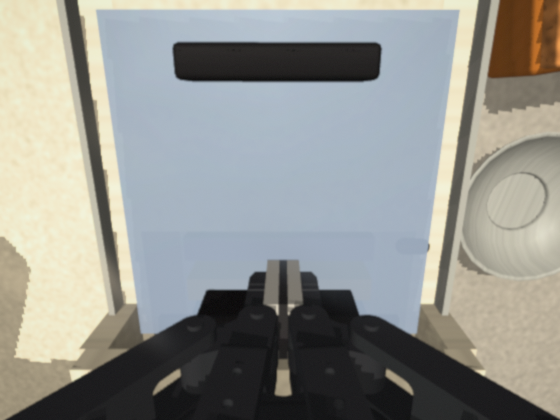

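View pics/top2.png

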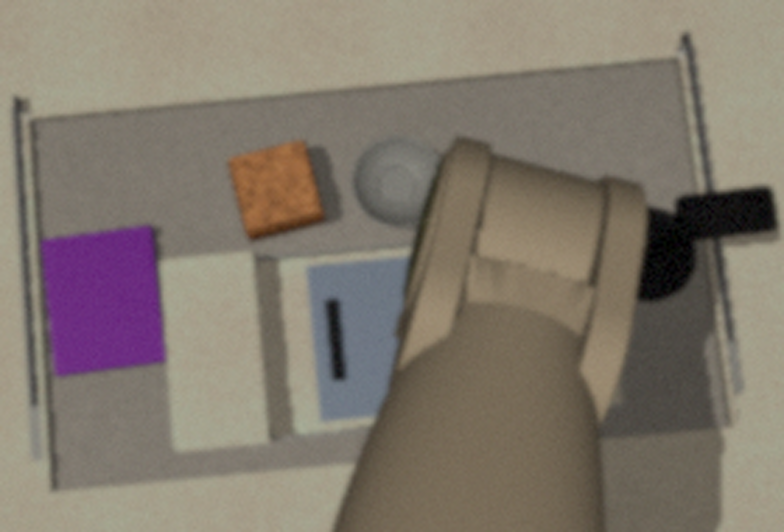

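The rear rib is out in the open, at about (277,61) in the wrist view and about (335,340) in the enlarged top view. I'll measure its position.

Run:
```python
from h import *
p,d=env.read_camera('wrist')
v,u=np.mgrid[0:420,0:560];m=(p.max(2)<70)&(v<110)&(u>150)&(u<400)
P=pt('wrist',u[m],v[m],d=d[m])-O
P=P[P[:,2]>.095]
for q in (2,50,98): print(np.percentile(P@X,q)*1e3,np.percentile(P@Y,q)*1e3,np.percentile(P[:,2],q)*1e3,len(P))
rep([0,80,140])
```

```text
-33.04595151273707 37.396527373456316 100.2222530065558 7565
-0.17231051748518872 42.98806021526915 101.926009241668 7565
32.19038487609989 48.45338649419512 103.38166269657157 7565
t 3.55 tray(mm) [  0.7 -45.   88.9] F tray [0.13 0.35 0.32] gap 0.00035588799457269014
tool axes in tray (cols) [[-0.001, 1.0, -0.0], [-0.001, -0.0, -1.0], [-1.0, -0.001, 0.001]] j6 1.2068284200973962
offset cm [ -5.12  -0.08 -12.5 ]
```

Rear rib centre is at tray y 43, with its rear face at 49. Back off, lift over it and come down behind it at y about 77.

Call:
servo_tool(increments=[{"offset": [0,0,-1.2],"yaw": 0},{"offset": [-2.2,0,-3.0],"yaw": 0},{"offset": [-4.6,0,-4.5],"yaw": 0},{"offset": [-4.6,0,-8.2],"yaw": 0},{"offset": [-4.6,0,-11.4],"yaw": 0},{"offset": [-4.6,0,-12.3],"yaw": 0},{"offset": [-4,0,-12.3],"yaw": 0},{"offset": [-2.2,0,-12.3],"yaw": 0}])

```text
clock: 4.35
tcp_pos: [0.5586, 0.057, 0.1122]
orientation: [0.528, 0.472, 0.526, -0.471]
wrist_force: [0.2, -0.8, -0.3]
finger_gap: 0.0003
```

Run:
```python
from h import *
rep([0,75,87])
```

```text
t 4.35 tray(mm) [  2.2  78.8 112.2] F tray [ 0.1  -0.85 -0.3 ] gap 0.00029591542790019385
tool axes in tray (cols) [[0.003, 1.0, 0.002], [-0.001, 0.002, -1.0], [-1.0, 0.003, 0.001]] j6 1.4185605263352101
offset cm [ 2.52 -0.23  0.38]
```

Call:
servo_tool(increments=[{"offset": [1.3,-0.2,0],"yaw": 0},{"offset": [2.5,-0.2,0.3],"yaw": 0},{"offset": [2.5,-0.2,0.9],"yaw": 0},{"offset": [2.5,-0.2,1.5],"yaw": 0},{"offset": [2.5,-0.2,2.1],"yaw": 0},{"offset": [2.5,-0.2,2.8],"yaw": 0},{"offset": [2.5,-0.2,3.6],"yaw": 0},{"offset": [2.5,-0.2,4.4],"yaw": 0}])

```text
clock: 5.15
tcp_pos: [0.5606, 0.0129, 0.0867]
orientation: [0.527, 0.472, 0.527, -0.471]
wrist_force: [0.9, 4.0, 0.6]
finger_gap: 0.0001
```

Call:
servo_tool(increments=[{"offset": [0,0,0.6],"yaw": 0},{"offset": [0,0,1.2],"yaw": 0},{"offset": [0,0,1.8],"yaw": 0},{"offset": [0,0,2.3],"yaw": 0},{"offset": [0,0,2.7],"yaw": 0},{"offset": [0,0,3.0],"yaw": 0},{"offset": [0,0,3.3],"yaw": 0},{"offset": [0,0,3.5],"yaw": 0}])

```text
clock: 5.95
tcp_pos: [0.5644, -0.0218, 0.0867]
orientation: [0.527, 0.472, 0.527, -0.471]
wrist_force: [0.6, 5.4, 2.0]
finger_gap: -0.0001
```

Run:
```python
from h import *
rep()
```

```text
t 5.95 tray(mm) [-0.6 -0.1 86.7] F tray [1.21 5.35 2.04] gap -0.00014283206859947212
tool axes in tray (cols) [[0.001, 1.0, 0.001], [0.0, 0.001, -1.0], [-1.0, 0.001, -0.0]] j6 1.2790913337193994
```

Call:
servo_tool(increments=[{"offset": [0,0,0.1],"yaw": 0},{"offset": [0,0,0.2],"yaw": 0},{"offset": [0,0,0.3],"yaw": 0},{"offset": [0,0,0.4],"yaw": 0},{"offset": [0,0,0.5],"yaw": 0},{"offset": [0,0,0.6],"yaw": 0},{"offset": [0,0,0.7],"yaw": 0},{"offset": [0,0,0.8],"yaw": 0}])

```text
clock: 6.75
tcp_pos: [0.5649, -0.0268, 0.0867]
orientation: [0.526, 0.473, 0.528, -0.469]
wrist_force: [-0.1, 14.2, 6.1]
finger_gap: 0.0002
```

Call:
servo_tool(increments=[{"offset": [0,0,0.05],"yaw": 0},{"offset": [0,0,0.1],"yaw": 0},{"offset": [0,0,0.15],"yaw": 0},{"offset": [0,0,0.2],"yaw": 0},{"offset": [0,0,0.25],"yaw": 0},{"offset": [0,0,0.3],"yaw": 0},{"offset": [0,0,0.35],"yaw": 0},{"offset": [0,0,0.4],"yaw": 0}])

```text
clock: 7.55
tcp_pos: [0.5656, -0.0333, 0.0866]
orientation: [0.527, 0.472, 0.527, -0.471]
wrist_force: [1.9, 4.4, 3.2]
finger_gap: -0.0001
```

Force peaked at 14 N and then dropped to 4 N, so the door went over the crest. I'll keep feeling gently for the bar.

Call:
servo_tool(increments=[{"offset": [0,0,0.05],"yaw": 0},{"offset": [0,0,0.1],"yaw": 0},{"offset": [0,0,0.15],"yaw": 0},{"offset": [0,0,0.2],"yaw": 0},{"offset": [0,0,0.25],"yaw": 0},{"offset": [0,0,0.3],"yaw": 0},{"offset": [0,0,0.35],"yaw": 0},{"offset": [0,0,0.4],"yaw": 0}])

```text
clock: 8.35
tcp_pos: [0.5653, -0.0363, 0.086]
orientation: [0.526, 0.472, 0.528, -0.471]
wrist_force: [-0.2, 7.2, 1.2]
finger_gap: -0.0001
```

Call:
servo_tool(increments=[{"offset": [0,0,0.05],"yaw": 0},{"offset": [0,0,0.1],"yaw": 0},{"offset": [0,0,0.15],"yaw": 0},{"offset": [0,0,0.2],"yaw": 0},{"offset": [0,0,0.25],"yaw": 0},{"offset": [0,0,0.3],"yaw": 0},{"offset": [0,0,0.3],"yaw": 0},{"offset": [0,0,0.3],"yaw": 0}])

```text
clock: 9.15
tcp_pos: [0.5653, -0.0363, 0.0861]
orientation: [0.525, 0.473, 0.53, -0.469]
wrist_force: [-0.6, 15.3, 3.3]
finger_gap: -0.0001
```

Call:
servo_tool(increments=[{"offset": [0,0,0.05],"yaw": 0},{"offset": [0,0,0.1],"yaw": 0},{"offset": [0,0,0.15],"yaw": 0},{"offset": [0,0,0.2],"yaw": 0},{"offset": [0,0,0.25],"yaw": 0},{"offset": [0,0,0.25],"yaw": 0},{"offset": [0,0,0.25],"yaw": 0},{"offset": [0,0,0.25],"yaw": 0}])

```text
clock: 9.95
tcp_pos: [0.5652, -0.0364, 0.0861]
orientation: [0.525, 0.473, 0.531, -0.467]
wrist_force: [-0.4, 23.4, 5.1]
finger_gap: 0.0
```

It holds rigid at 23 N with no movement, so this is the bar. Back off and lift.

Call:
servo_tool(increments=[{"offset": [0,0,-0.3],"yaw": 0},{"offset": [0,0,-0.7],"yaw": 0},{"offset": [0,0,-1.3],"yaw": 0},{"offset": [0,0,-2.3],"yaw": 0},{"offset": [-1,0,-3.3],"yaw": 0},{"offset": [-4,0,-4],"yaw": 0},{"offset": [-7,0,-4],"yaw": 0},{"offset": [-9,0,-4],"yaw": 0}])

```text
clock: 10.75
tcp_pos: [0.5627, -0.0028, 0.1793]
orientation: [0.528, 0.472, 0.526, -0.471]
wrist_force: [0.4, -0.3, -1.0]
finger_gap: -0.0002
```

Run:
```python
from h import *
rep()
for k in range(2):
    p,d=env.read_camera('wrist')
    v,u=np.mgrid[0:420,0:560]
    P=pt('wrist',u,v,d=d)-O;y=P@Y*1e3;x=P@X*1e3
    m=(p.max(2)<70)&(abs(P[...,2]-.102)<.004)&(abs(x)<40)
    print(m.sum(),np.percentile(y[m],[2,50,98]),np.percentile(x[m],[2,98]))
cv2.imwrite('pics/wrist3.png',p[:,:,::-1])
p,d=env.read_camera('scene');cv2.imwrite('pics/scene3.png',cv2.resize(p[100:300,180:400],None,fx=3,fy=3,interpolation=cv2.INTER_CUBIC)[:,:,::-1])
```

```text
t 10.75 tray(mm) [ -0.2  19.  179.3] F tray [ 0.4  -0.36 -1.03] gap -0.00020312084674673856
tool axes in tray (cols) [[0.003, 1.0, 0.002], [-0.001, 0.002, -1.0], [-1.0, 0.003, 0.001]] j6 1.3122517718277797
520 [-36.10521314 -28.16032024 -24.98363341] [-32.19128344  35.13329901]
430 [-35.4238871  -29.49717781 -24.686026  ] [-34.06511618  33.070082  ]
```

View pics/wrist3.png

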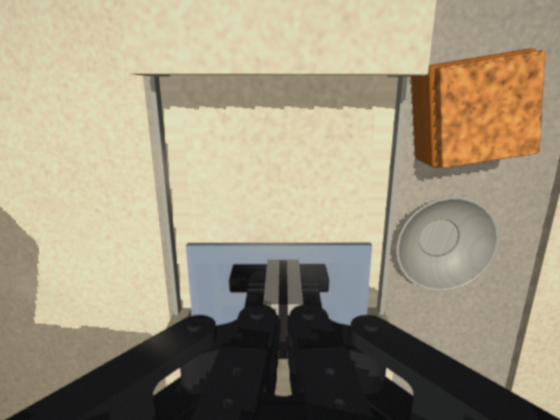

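View pics/scene3.png

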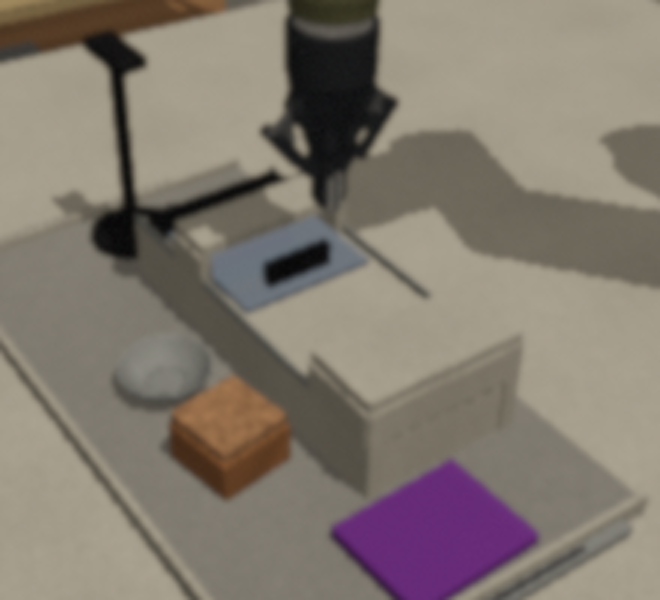

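The rear rib is at about (280,277) in the wrist view, the door is against the frame end and the four bystanders look untouched. Rising and moving back for an unobstructed check.

Call:
servo_tool(increments=[{"offset": [-2,0,-2],"yaw": 0},{"offset": [-4,0,-5],"yaw": 0},{"offset": [-4,-2,-9],"yaw": 0},{"offset": [-4,-4,-13],"yaw": 0},{"offset": [-4,-6,-17],"yaw": 0},{"offset": [-4,-8,-20],"yaw": 0},{"offset": [-4,-10,-22],"yaw": 0},{"offset": [-4,-10,-22],"yaw": 0}])

```text
clock: 11.7
tcp_pos: [0.4347, 0.206, 0.2152]
orientation: [0.527, 0.47, 0.529, -0.471]
wrist_force: [0.7, -0.7, -0.3]
finger_gap: 0.0003
```

Run:
```python
from h import *
rep()
p,d=env.read_camera('top');a=np.load('pics/top0.npz');p0,d0=a['p'],a['d']
cv2.imwrite('pics/top4.png',cv2.resize(p[110:300,170:450,::-1],None,fx=2.8,fy=2.8,interpolation=cv2.INTER_CUBIC))
v,u=np.mgrid[0:420,0:560]
for n,pp,dd in(('start',p0,d0),('now',p,d)):
    P=pt('top',u,v,d=dd)-O;y=P@Y*1e3;x=P@X*1e3;z=P[...,2]*1e3
    h=cv2.cvtColor(pp,cv2.COLOR_RGB2HSV)
    m=(pp.max(2)<50)&(abs(z-101)<5)&(abs(x)<40)&(y<60)&(y>-66)
    mc=(h[...,0]<15)&(h[...,1]>110)&(x>60)&(z>20); mp=(h[...,0]>130)&(h[...,0]<160)&(h[...,1]>120)&(z<60)
    ms=(pp.max(2)<45)&(u>385)&(v<220)&(v>170)&(u<460); md=(h[...,1]<40)&(z>14)&(x>90)&(x<200)&(y>-60)&(y<30)&(z<40)
    for k,mm in dict(rib=m,cork=mc,case=mp,stand=ms,dish=md).items():
        if mm.sum(): print(n,k,mm.sum(),'px',u[mm].mean().round(1),v[mm].mean().round(1),'tray',x[mm].mean().round(1),y[mm].mean().round(1))
```

```text
t 11.7 tray(mm) [-104.7  240.4  215.2] F tray [ 0.58 -0.77 -0.32] gap 0.0002775103081610035
tool axes in tray (cols) [[-0.003, 1.0, 0.005], [-0.0, 0.005, -1.0], [-1.0, -0.003, -0.0]] j6 1.7312253771437933
start rib 84 px 298.1 229.9 tray -0.0 21.6
start cork 833 px 269.4 177.5 tray 142.6 80.0
start case 1870 px 207.9 216.7 tray 62.0 250.5
start stand 1297 px 411.8 194.9 tray 55.4 -254.5
start dish 767 px 309.5 174.7 tray 148.4 -25.4
now rib 96 px 319.6 228.2 tray -1.0 -30.4
now cork 829 px 269.1 177.5 tray 142.7 80.9
now case 1866 px 207.4 216.8 tray 61.8 252.0
now stand 1276 px 411.7 194.9 tray 55.6 -254.2
now dish 776 px 309.3 174.6 tray 148.5 -25.0
```

View pics/top4.png

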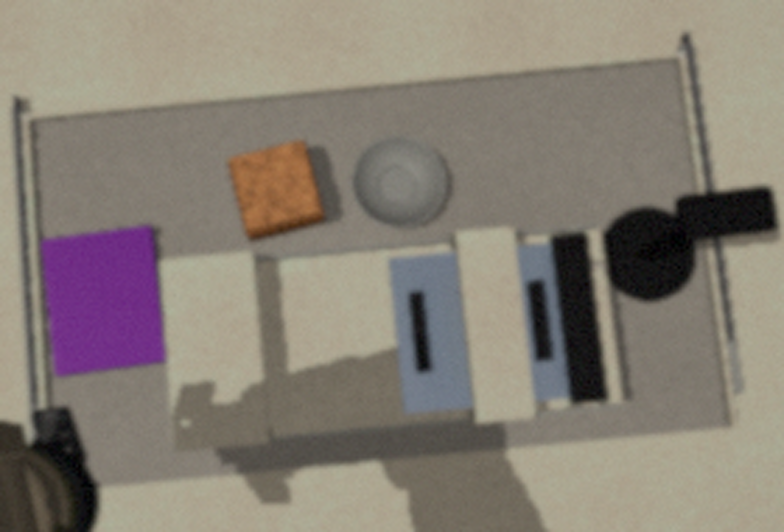

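The door edge touches the black bar, at about (560,330) in the enlarged view. The rear rib is still where I let go of it, and the bystanders are unmoved. Handing in.

```bash
python3 -c "
from h import *
print(env.hand_in())"
```

```text
the job is handed in; nothing more can be done
None
```

The door is shut against the black frame bar and stayed shut after I let go. I handed the job in at about 11.8 s, and no verdict was reported.

I pushed the front rib until the rear rib was clear of the sleeve (opening about 0.11 m). Then I moved the fingers behind the rear rib and pushed slowly. The force rose to about 14 N at the catch crest and dropped to about 4 N past it. At the bar the door stopped dead at about 23 N. These are the readings at the end of each move; I did not log the force in between.

**Last checks:**
- **Door:** about 1 to 2 s after letting go, the rear rib was at tray y of about -30 mm, against about -31.5 mm while pressed. That difference is within measuring error. In the top view the door's edge touches the bar.
- **Bystanders:** the dish, cork-topped box, game case and headset stand all read within 2 mm of where they started.
- **Robot:** the arm is well clear and touches nothing.

**One disagreement:** if the door started exactly fully open at 0.195 m, my positions put the shut opening at about 0.037 m. That is a few mm above the stated bar range of 0.001 to 0.033 m and right at the 0.037 m limit. I put it down to calibration or the assumed starting value, because the rigid stop, the catch holding and the edge touching the bar all show the door shut.

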